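# Put the optics back before their instruments

## Robot

A 7-joint arm with a two-finger parallel gripper is mounted at the origin on the work surface. World frame = base frame: x ahead of the robot, y to its left, z up, the work surface at z = 0. Lengths are in m, angles in rad, forces in N, time in s.
With the tool pointing down it reaches from about 0.425 to 0.875 m from the base axis. Payload 4.7 kg.
Tool frame: the origin (TCP) lies midway between the tips of the shut fingers; the grasp point (between the pads) lies 19 mm behind it (bot.grasp_offset is the distance from the TCP to the grasp point, in m); z points along the fingers, y is the line along which they close (so a half turn about z gives the same grasp; the last joint's range is limited). The gripper opens to 85 mm and grips with 20 to 120 N. Pads are 22 mm wide; open, the fingers measure 114 mm over their backs; the gripper's body (76 mm by 85 mm) begins 54 mm behind the grasp point. The pads swing forward as they close: fully open they stand 13 mm farther back than shut.
Start: joints at [-1.19, 0.321, -0.07, 1.45, 0.023, 1.371, -0.057], TCP at [0.233, 0.607, 0.231] pointing down, gripper open.
Joint ranges: [-2.86, 2.86], [-0.3, 2.09], [-1.38, 1.24], [0.06, 2.45], [-1.56, 4.7], [0.09, 2.05], [-2.69, 2.69]. Speed limits (rad/s): [2.57, 2.57, 3.14, 3.14, 3.14, 3.14, 3.14].

## Interface

Orientations are given as a rotation vector (axis times angle).
In Python, from workcell import bot, imaging, models gives the robot as it stands. The module is installed in compiled form; this text tells all that it offers.
- The arm moves only by the tool creep_tool, called as a command line: name --pt "numbers of a row" for each row, then --argument value for the rest. Schema: {"type":"object","properties":{"deltas":{"type":"array","items":{"type":"number"},"minItems":7,"maxItems":70},"clamp_n":{"type":"number"},"only":{"type":"string"},"quiet":{"type":"boolean"},"lines":{"type":"string"}},"required":["deltas"],"additionalProperties":false}. deltas is one flat list of numbers that holds 1 to 10 rows one after another, with no inner brackets; each row has 7 numbers: the opening from 0.0 (shut) to 1.0 (fully open), then dx, dy, dz in shares of the most that a row can go, 1 being 50 mm, then a rotation vector rx, ry, rz in fractions of the full range, 1 being 180 degrees; each row shifts and turns the commanded pose from where the row before left it, along the tool's axes as they then stand; what a row does not reach is not made up. A row lasts 1/10 s, in which the tool goes at most 0.05 m and 0.15 rad, less where a joint would pass 70% of its speed; a pose out of reach is approached as far as the arm can. The fingers move at their own pace and stop on an object; clamp_n is the grip in N (left out, the last holds). Time passes only in rows, so rows that do not move let the fingers close. The tool returns the time, the measured TCP pose, the force, the opening and the grip force at its end. only (a regular expression) keeps the lines of the reply that match it, lines (a string "A,B") keeps lines A to B, and quiet returns only ok. A shift or turn number past 1, either way, is cut back to 1. Input that does not fit is refused with a message, and nothing moves.
- bot.get_obs(): the state, without advancing time (a new reading comes with each control period).
- imaging.capture(name): name is "scene" or "top" or "wrist"; returns a dict with "image" (400x640x3 uint8, red, green, blue), "camera_matrix" (3x3 intrinsics, pixels), "R" (3x3) and "t" (3): a world point X has camera coordinates R X + t. Camera axes: x right, y down, z forward; pixel columns grow to the right and rows downward; lengths in m; the calibration is good to about 2 mm. A picture is of the moment at which its call begins. There is no depth.
- bot.sign_off(): hands the job in; it is judged then, once.
Trained networks look in a picture, given as the dict that the camera call returned (one of the last four; its "shot" number tells which), for a name from the list of things; names that differ only in an ending like _2 or _b are one class to them, and where a whole thing is asked for, a point or a joint stands for the part that bears it (a point fixed in the world has none). Each returns a list of dicts, best first, with "p" (0 to 1); they miss things now and then, are a little off and sometimes report something else, mostly with a low value. They report only what shows in the picture. A call takes as long as a camera call. They do not tell look-alikes from the thing itself.
- models.find_in(picture, query): "box" ([left, top, right, bottom] in pixels, round what is visible of it).
The state is a dict: "time_s": time; "joint_positions": joint angles; "qvel": joint speeds; "effort": joint torques, N m; "position": TCP position; "eef_rot": TCP orientation; "ft_force": force on the tool from outside, world axes, zero at the start; "ft_torque": the same for the moment, N m; "width": opening from 0.0 (shut) to 1.0 (fully open); "grasp_force": force on a finger pad.
Only numpy, scipy, OpenCV 4.12 (cv2) and the standard library are available. Lean on these libraries where they do the work, as an engineer would, in place of code of your own. Each camera call takes 0.05 s, during which the arm holds its last target. There are 200 camera calls.

## Task

The three optics on the optical table have been mixed up: each stands on the base plate of the wrong instrument. Using the empty fourth base plate to park one of them on the way, move them so that the beam expander stands before the laser, the filter holder before the camera and the iris before the round detector, each upright on the middle of its base plate and looking straight at its instrument. Set them down gently, tip none over, and leave the driver, the post holder and the screw jar where they are.

Things in the scene. Friction and masses are not known exactly. Their poses are not given: they have to be found in the camera images.
- laser_station: Dark steel base plate 90 x 90 x 10 mm, flat, no rim, fixed, grey disc marking its middle. Origin: centre of its underside (on the table); x points to the instrument on it, z up. Instrument: the laser, a black box 130 mm long (x), 64 wide, top 114 mm above the table with a yellow panel, front face 100 mm from the plate's centre.
- camera_station: Dark steel base plate 90 x 90 x 10 mm, flat, no rim, fixed, grey disc marking its middle. Origin: centre of its underside (on the table); x points to the instrument on it, z up. Instrument: the camera, a black 46 mm cube on a post, 147 mm from the plate's centre, top 108 mm above the table; its 32 mm lens snout reaches to 101 mm from the plate's centre.
- detector_station: Dark steel base plate 90 x 90 x 10 mm, flat, no rim, fixed, grey disc marking its middle. Origin: centre of its underside (on the table); x points to the instrument on it, z up. Instrument: the detector, a black disc 58 mm across, 16 thick, on edge on a post, top 114 mm above the table, face 104 mm from the plate's centre; its 12 mm high foot starts at 82 mm.
- spare_plate: The empty base plate, to park on: dark steel, 90 x 90 x 10 mm thick, flat on top, screwed down, with a grey disc marking its middle and no instrument. Origin: centre of its underside, on the table; z up.
- expander: Beam expander: a thick black tube 50 mm in diameter, 76 mm long, level along x; top 100 mm above its underside. Grip across the tube (along y). On a 12 mm post with a light metal foot disc 60 mm across, 12 mm thick. Origin: centre of the foot's underside; z up; x along the optical axis (75 mm up), either way round serves. About 0.35 kg.
- filter_holder: Filter holder: upright black square frame 76 mm wide (y), 12 mm thick (x), 37 to 113 mm above its underside, 10 mm bars, amber glass 8 mm thick. Grip the top bar across its thickness (along x). On a 12 mm post with a light metal foot disc 60 mm across, 12 mm thick. Origin: centre of the foot's underside; z up; x along the optical axis (75 mm up), either way round serves. About 0.3 kg.
- iris: Iris: small upright black disc 36 mm across, 12 mm thick (x), metal centre, thin lever out of its +y side; top 93 mm above its underside. Grip across the thickness (along x). On a 12 mm post with a light metal foot disc 60 mm across, 12 mm thick. Origin: centre of the foot's underside; z up; x along the optical axis (75 mm up), either way round serves. About 0.28 kg.
- driver: Bystander: a screwdriver 170 mm long lying on the table at the robot's left. Leave it.
- post_holder: Bystander: an upright black cylinder 25 mm across and 50 mm high, at the robot's right. Origin: centre of its underside. Leave it.
- screw_jar: Bystander: a small clear jar with black lid, 50 mm across and 50 mm high, at the robot's right. Origin: centre of its underside. Leave it.
Not all that is in view belongs to the job. Leave any yellow look-alike of the filter_holder alone.

How it is judged:
By the outcome, as a careful person would: the job done as asked, in the order asked, and still so for the second after the job is handed in, with the robot touching nothing.
It also fails if it takes over 109 s, if anything falls off the work surface, if the arm or the gripper's body presses on something with over 40 N, if the wrist force passes 120 N, or if a joint passes its speed limit or range.

## Working session

There is one attempt and no reset: what is moved stays moved. The work goes in short steps, Python scripts to look and compute and a tool call to move; the robot and the scene stay as the last step left them, time stands still between calls to the robot, and variables do not carry over. Pictures are saved under pics/ and viewed, at most 14 in all, crops included, and the job is handed in when it is done.

```bash
mkdir -p pics
```

Create h.py:
```python
import numpy as np, cv2
from workcell import bot, imaging, models
from scipy.spatial.transform import Rotation as Rn
def ray(p,u,v,z):
    K,R,t=p["camera_matrix"],np.array(p["R"]),np.array(p["t"])
    d=R.T@np.linalg.inv(K)@np.array([u,v,1.]); c=-R.T@t
    return c+d*(z-c[2])/d[2]
def proj(p,X):
    x=p["camera_matrix"]@(np.array(p["R"])@np.array(X)+p["t"]); return x[:2]/x[2]
def save(im,n): cv2.imwrite("pics/"+n,cv2.cvtColor(np.ascontiguousarray(im),cv2.COLOR_RGB2BGR))
```

Run:
```python
from h import *
for n in("top","scene"):
    p=imaging.capture(n); save(p["image"],n+"0.png")
    print(n, "cam", -np.array(p["R"]).T@p["t"])
    for q in "laser_station camera_station detector_station spare_plate expander filter_holder iris driver post_holder screw_jar".split():
        print(q,[(np.round(d["box"]).astype(int).tolist(),round(d["p"],2)) for d in models.find_in(p,q)[:3]])
o=bot.get_obs();print(o)
```

```text
top cam [ 0.24863672 -0.00232025  1.33643218]
laser_station [([203, 135, 238, 243], 0.89)]
camera_station [([404, 124, 445, 214], 0.64)]
detector_station [([342, 154, 386, 225], 0.62)]
spare_plate [([272, 201, 311, 236], 0.82)]
expander []
filter_holder [([408, 220, 431, 251], 0.86), ([295, 148, 325, 180], 0.79), ([346, 194, 378, 220], 0.71)]
iris [([210, 216, 234, 240], 0.79)]
driver [([150, 188, 164, 251], 0.65)]
post_holder []
screw_jar [([476, 180, 494, 201], 0.74)]
scene cam [ 1.20049407 -0.56134987  0.68754635]
laser_station []
camera_station [([219, 254, 306, 312], 0.94)]
detector_station [([271, 216, 332, 268], 0.65)]
spare_plate [([317, 186, 353, 212], 0.76)]
expander [([221, 226, 256, 275], 0.58)]
filter_holder [([277, 191, 308, 235], 0.91), ([214, 196, 236, 245], 0.91), ([344, 188, 367, 232], 0.84)]
iris [([363, 145, 381, 178], 0.83)]
driver [([392, 147, 431, 165], 0.68)]
post_holder [([166, 250, 182, 272], 0.79), ([276, 191, 309, 234], 0.49)]
screw_jar [([175, 280, 199, 314], 0.8), ([364, 148, 380, 176], 0.3)]
{'time_s': 1.1, 'joint_positions': array([-1.18991252,  0.32098506, -0.07008787,  1.45050751,  0.02262038,
        1.37078113, -0.05691354]), 'qvel': array([-8.20456861e-04,  2.18935801e-03,  7.63697986e-06,  2.04340373e-04,
       -4.96278476e-04,  3.30728531e-04,  1.32020658e-03]), 'effort': array([ 2.10744033e-04, -4.93399036e+01, -3.81540880e-01, -3.14578199e+01,
        1.31410884e-02,  1.53337576e-03, -9.49139434e-07]), 'position': array([0.23314458, 0.60677326, 0.23135437]), 'eef_rot': array([5.72905713e-01, 3.08882576e+00, 1.46983395e-04]), 'ft_force': array([-0.01301631,  0.04898595, -0.73215243]), 'ft_torque': array([-0.01776533,  0.00159456,  0.04856378]), 'grasp_force': 0.0, 'width': 1.003760231296646}
```

View pics/top0.png

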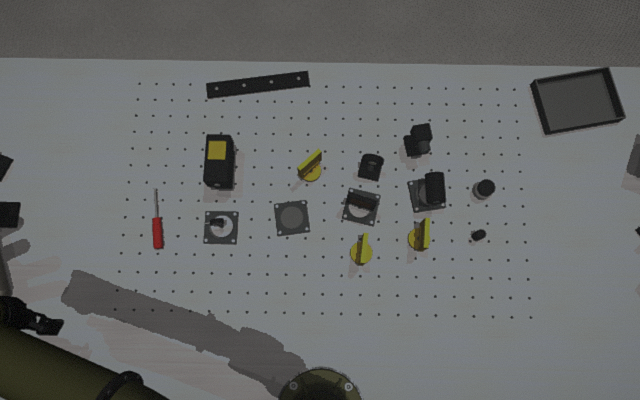

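View pics/scene0.png

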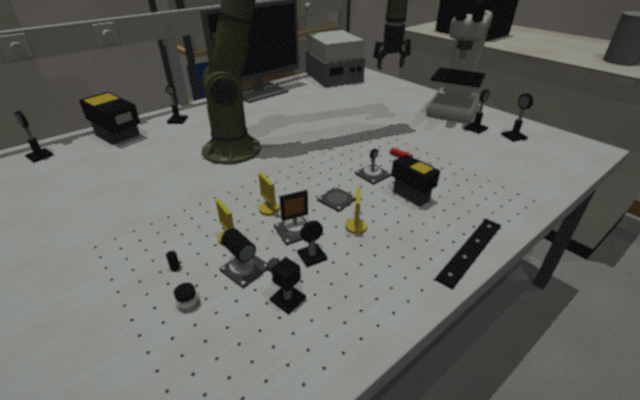

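The top view shows iris at (220,227) before the laser, filter holder at (361,207) before the detector, expander at (428,190) before the camera, and the spare plate at (292,217). Things that could be mistaken for the filter holder are the yellow decoys at (311,168), (361,250) and (420,236). The black-and-amber one on the plate at (361,207) is the real one.

Run:
```python
from h import *
p=imaging.capture("top"); im=p["image"]
c=cv2.resize(im[125:260,195:455],None,fx=3,fy=3,interpolation=cv2.INTER_CUBIC); save(cv2.convertScaleAbs(c,alpha=1.8),"crop1.png")
for n,u,v in(("las",221,227),("spare",292,217.5),("det",361,207),("cam",428,193)): print(n,ray(p,u,v,.01).round(3))
for n,u,v in(("y1",311,168),("y2",361,250),("y3",419,236),("jar",485,189),("holder",478,235),("drv",157,220)): print(n,ray(p,u,v,.04).round(3))
```

```text
las [0.476 0.281 0.01 ]
spare [0.506 0.087 0.01 ]
det [ 0.539 -0.101  0.01 ]
cam [ 0.582 -0.287  0.01 ]
y1 [0.639 0.038 0.04 ]
y2 [ 0.416 -0.099  0.04 ]
y3 [ 0.456 -0.253  0.04 ]
jar [ 0.588 -0.435  0.04 ]
holder [ 0.462 -0.409  0.04 ]
drv [0.487 0.447 0.04 ]
```

View pics/crop1.png

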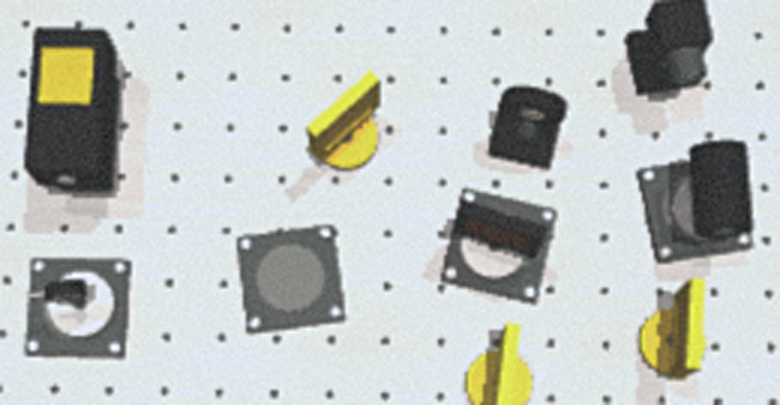

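The crop confirms the choice: the optic on the middle-right plate at crop (500,235) is the black frame with amber glass, and the three yellow look-alikes are elsewhere. Next I plan moves from the measured pose.

Add to h.py:
```python
def to(x,y,z,yaw=None,n=10):
    """print one row (to repeat n times) that goes to x,y,z with closing axis (tool y) at world yaw deg (mod 180)"""
    o=bot.get_obs(); M=Rn.from_rotvec(o["eef_rot"]).as_matrix(); ty=np.degrees(np.arctan2(M[1,1],M[0,1]))
    a=0 if yaw is None else (yaw-ty+90)%180-90
    th=-np.radians(a)/n   # tool z is down
    D=M.T@(np.array([x,y,z])-o["position"]); S=np.zeros((2,2))
    for k in range(n): c,s=np.cos(k*th),np.sin(k*th); S+=[[c,-s],[s,c]]
    d=np.linalg.solve(S,D[:2])
    print("t",round(o["time_s"],2),"pos",o["position"].round(4),"tooly",round(ty,1),"tilt",round(np.degrees(np.arccos(-M[2,2])),2),"j7",o["joint_positions"][6].round(2),"w",round(o["width"],3),"f",o["ft_force"].round(1))
    print(f"x{n}: {d[0]:.4f} {d[1]:.4f} {D[2]/n:.4f} 0 0 {th:.4f}   step {np.hypot(np.hypot(*d),D[2]/n):.3f}")
```

Run:
```python
from h import *
p=imaging.capture("wrist"); o=bot.get_obs()
M=Rn.from_rotvec(o["eef_rot"]).as_matrix()
print("cam in tool",M.T@(-np.array(p["R"]).T@p["t"]-o["position"]),"\ncam axes in tool\n",(M.T@np.array(p["R"]).T).round(3)); print(p["camera_matrix"])
to(.42,.28,.35,90,12)
```

```text
cam in tool [ 0.08438769 -0.00076416 -0.14242109] 
cam axes in tool
 [[-0.001 -0.945 -0.327]
 [ 1.    -0.001 -0.   ]
 [ 0.    -0.327  0.945]]
[[298.6734563    0.         318.62998284]
 [  0.         298.6734563  197.52463288]
 [  0.           0.           1.        ]]
t 1.2 pos [0.2332 0.6068 0.2314] tooly 69.0 tilt 0.01 j7 -0.06 w 1.002 f [-0.2 -0.7  0.1]
x12: -0.0208 -0.0238 -0.0099 0 0 -0.0306   step 0.033
```

```bash
python3 -c "
from h import *
to(.43,.2,.30,90,10)"
```

```text
t 1.2 pos [0.2332 0.6068 0.2314] tooly 69.0 tilt 0.01 j7 -0.06 w 1.002 f [-0.2 -0.7  0.1]
x10: -0.0276 -0.0361 -0.0069 0 0 -0.0367   step 0.046
```

The manual's scale: shifts go in shares of 50 mm and turns go in shares of 180 degrees. Converting my numbers, -0.0361 m is -0.722, -0.0276 m is -0.552, -0.0367 rad is -0.0117.

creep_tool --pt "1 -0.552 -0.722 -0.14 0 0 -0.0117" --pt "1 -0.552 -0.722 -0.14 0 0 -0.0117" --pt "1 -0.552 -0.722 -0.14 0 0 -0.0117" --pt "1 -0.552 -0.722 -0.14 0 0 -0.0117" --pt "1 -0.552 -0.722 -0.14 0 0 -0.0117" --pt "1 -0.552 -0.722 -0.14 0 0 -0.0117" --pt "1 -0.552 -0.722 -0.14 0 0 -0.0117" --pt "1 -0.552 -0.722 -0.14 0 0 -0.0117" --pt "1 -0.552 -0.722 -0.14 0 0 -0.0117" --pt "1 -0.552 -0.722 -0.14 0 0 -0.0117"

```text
refused: deltas[0]: [1, -0.552, -0.722, -0.14, 0, 0, -0.0117] is not of type 'number' (schema: type "number"). Nothing was moved.
```

I used the wrong layout. The manual says one flat list, 7 numbers to a row, no inner brackets; once more.

creep_tool --deltas '[1,-0.552,-0.722,-0.14,0,0,-0.0117,1,-0.552,-0.722,-0.14,0,0,-0.0117,1,-0.552,-0.722,-0.14,0,0,-0.0117,1,-0.552,-0.722,-0.14,0,0,-0.0117,1,-0.552,-0.722,-0.14,0,0,-0.0117,1,-0.552,-0.722,-0.14,0,0,-0.0117,1,-0.552,-0.722,-0.14,0,0,-0.0117,1,-0.552,-0.722,-0.14,0,0,-0.0117,1,-0.552,-0.722,-0.14,0,0,-0.0117,1,-0.552,-0.722,-0.14,0,0,-0.0117]'

```text
time_s: 2.2
position: [0.4308, 0.1983, 0.3021]
eef_rot: [-0.003, 3.141, 0.002]
ft_force: [1.0, 1.0, 0.2]
width: 1.001
grasp_force: 0.0
```

creep_tool --deltas '[1,0,0,0,0,0,0,1,0,0,0,0,0,0,1,0,0,0,0,0,0]'

```text
time_s: 2.5
position: [0.4294, 0.2012, 0.3012]
eef_rot: [0.003, -3.141, -0.001]
ft_force: [-0.5, 0.1, 0.1]
width: 0.998
grasp_force: 0.0
```

Run:
```python
from h import *
p=imaging.capture("wrist"); save(p["image"],"w1.png")
np.savez("w1.npz",**{k:np.array(v) for k,v in p.items()})
to(.45,-.2,.30,90,10)
```

```text
t 2.55 pos [0.4292 0.2014 0.301 ] tooly 90.2 tilt 0.03 j7 1.06 w 1.001 f [-0.2 -0.1 -0.1]
x10: -0.0020 -0.0401 0.0001 0 0 0.0003   step 0.040
```

View pics/w1.png

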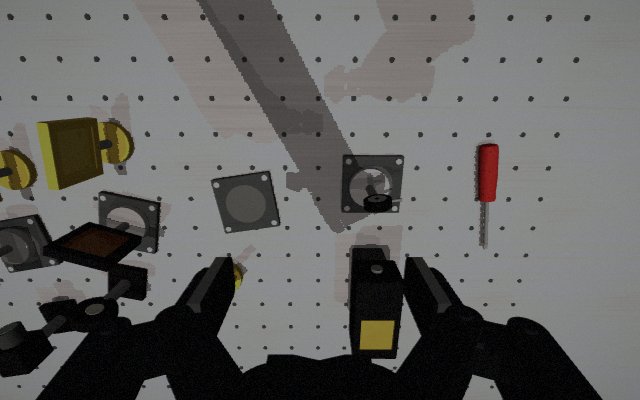

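The picture shows the laser plate at (373,183) with the iris on it, the spare plate at (245,202), the driver at (486,195), and the detector and camera plates at the left.

Scaled: -0.04 m is -0.8, -0.001 m is -0.02.

creep_tool --deltas '[1,-0.02,-0.8,0,0,0,0,1,-0.02,-0.8,0,0,0,0,1,-0.02,-0.8,0,0,0,0,1,-0.02,-0.8,0,0,0,0,1,-0.02,-0.8,0,0,0,0,1,-0.02,-0.8,0,0,0,0,1,-0.02,-0.8,0,0,0,0,1,-0.02,-0.8,0,0,0,0,1,-0.02,-0.8,0,0,0,0,1,-0.02,-0.8,0,0,0,0]' --quiet true

```text
ok
```

creep_tool --deltas '[1,0,0,0,0,0,0,1,0,0,0,0,0,0,1,0,0,0,0,0,0]'

```text
time_s: 3.85
position: [0.4407, -0.1978, 0.3011]
eef_rot: [0.006, -3.141, -0.001]
ft_force: [0.3, 0.0, 0.0]
width: 1.0
grasp_force: 0.0
```

Run:
```python
from h import *
p=imaging.capture("wrist"); save(p["image"],"w2.png")
np.savez("w2.npz",**{k:np.array(v) for k,v in p.items()})
def rect(p,cx,cy,z=.01,h=.1,s=1900):
    # ortho patch: up=+x world, left=+y
    W=int(2*h*s); pts=[(cx+h,cy+h),(cx+h,cy-h),(cx-h,cy-h),(cx-h,cy+h)]
    H=cv2.getPerspectiveTransform(np.float32([proj(p,[x,y,z]) for x,y in pts]),np.float32([(0,0),(W,0),(W,W),(0,W)]))
    return cv2.warpPerspective(p["image"],H,(W,W),flags=cv2.INTER_CUBIC)
q=dict(np.load("w1.npz"))
c=[rect(q,.476,.281),rect(q,.506,.087),rect(p,.539,-.101),rect(p,.582,-.287)]
c=[cv2.resize(x,(300,300)) for x in c]  # 1.5px/mm
save(cv2.convertScaleAbs(np.vstack([np.hstack(c[:2]),np.hstack(c[2:])]),alpha=1.8),"plates.png")
```

```text
(no output)
```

View pics/plates.png

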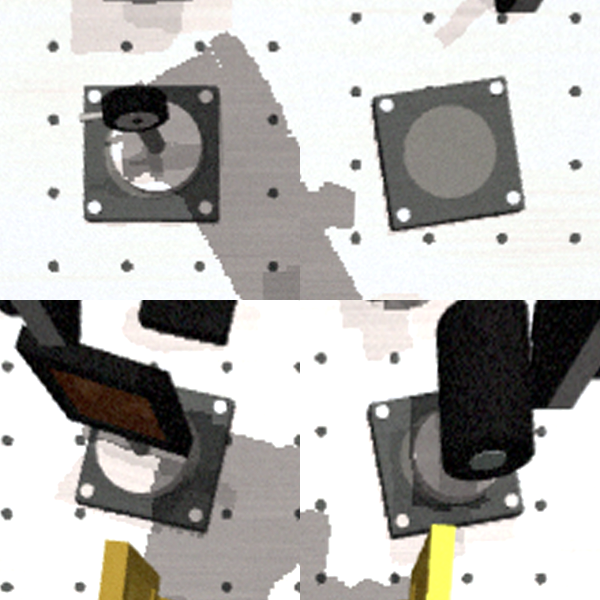

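View pics/w2.png

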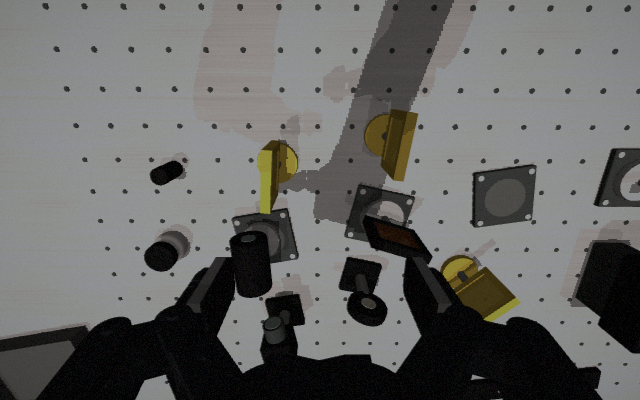

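The plates' screws are visible, so I can compute centres and yaws. Next I rectify at each optic's top height and foot-top height to get the optics' poses.

Add to h.py:
```python
def rect(p,cx,cy,z=.01,h=.065,W=260):
    pts=[(cx+h,cy+h),(cx+h,cy-h),(cx-h,cy-h),(cx-h,cy+h)]
    H=cv2.getPerspectiveTransform(np.float32([proj(p,[x,y,z]) for x,y in pts]),np.float32([(0,0),(W,0),(W,W),(0,W)]))
    c=cv2.convertScaleAbs(cv2.warpPerspective(p["image"],H,(W,W),flags=cv2.INTER_CUBIC),alpha=2)
    cv2.line(c,(W//2,0),(W//2,W),(0,255,0),1);cv2.line(c,(0,W//2),(W,W//2),(0,255,0),1); return c
```

Run:
```python
from h import *
a=dict(np.load("w1.npz"));b=dict(np.load("w2.npz"))
S=[(a,.4747,.281,.103),(b,.5403,-.1037,.123),(b,.578,-.285,.085)]
r1=[rect(p,x,y,z) for p,x,y,z in S]; r2=[rect(p,x,y,.022) for p,x,y,z in S]
save(np.vstack([np.hstack(r1),np.hstack(r2)]),"opt.png")
```

```bash
python3 -c "
from h import *
to(.475,.276,.20,4,12)"
```

```text
t 3.9 pos [ 0.4407 -0.1978  0.3011] tooly 90.2 tilt 0.03 j7 1.86 w 1.004 f [ 0. -1.  0.]
x12: 0.0251 0.0356 0.0084 0 0 0.1254   step 0.044
```

Scaled: 0.0356 m is 0.712, 0.0251 m is 0.502, 0.1254 rad is 0.0399.

creep_tool --deltas '[1,0.502,0.712,0.168,0,0,0.0399,1,0.502,0.712,0.168,0,0,0.0399,1,0.502,0.712,0.168,0,0,0.0399,1,0.502,0.712,0.168,0,0,0.0399,1,0.502,0.712,0.168,0,0,0.0399,1,0.502,0.712,0.168,0,0,0.0399,1,0.502,0.712,0.168,0,0,0.0399,1,0.502,0.712,0.168,0,0,0.0399,1,0.502,0.712,0.168,0,0,0.0399,1,0.502,0.712,0.168,0,0,0.0399]' --quiet true

```text
ok
```

creep_tool --deltas '[1,0.502,0.712,0.168,0,0,0.0399,1,0.502,0.712,0.168,0,0,0.0399,0.7,0,0,0,0,0,0,0.7,0,0,0,0,0,0,0.7,0,0,0,0,0,0]' --quiet true

```text
ok
```

Run:
```python
from h import *
p=imaging.capture("wrist"); save(cv2.convertScaleAbs(p["image"],alpha=1.6),"w3.png")
to(.475,.276,.066,4,6)
```

```text
t 5.45 pos [0.4567 0.2506 0.2105] tooly 9.4 tilt 0.18 j7 -0.43 w 0.697 f [-0.   0.7  0.4]
x6: 0.0038 0.0035 0.0241 0 0 0.0157   step 0.025
```

View pics/w3.png

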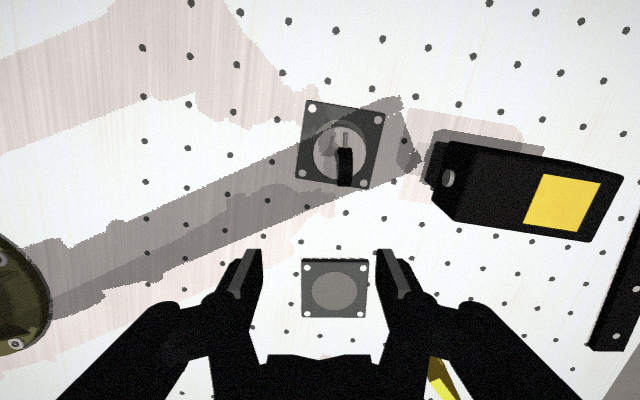

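Run:
```python
from h import *
p=imaging.capture("wrist")
r=np.vstack([np.hstack([rect(p,.4747,.281,z,.05,280) for z in(.103,.085)]),np.hstack([rect(p,.4747,.281,z,.05,280) for z in(.022,.01)])]); save(r,"w3r.png")
```

```text
(no output)
```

View pics/w3r.png

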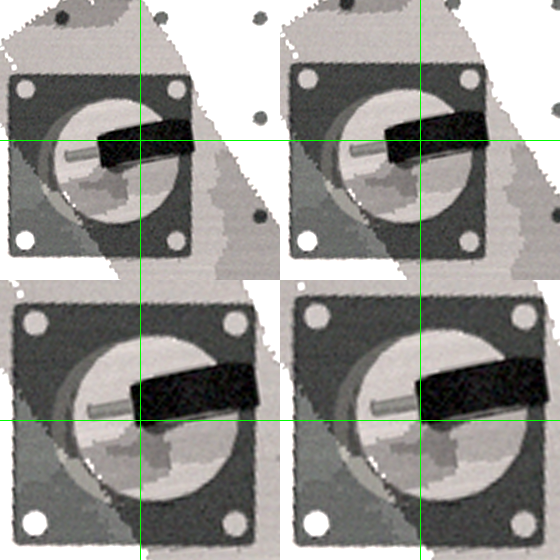

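Foot centre is at (.475,.275) with iris yaw about 11°. The plate centre (.4747,.281) and yaw 0 are confirmed.

```bash
python3 -c "
from h import *
to(.475,.2755,.066,11,6)"
```

```text
t 5.5 pos [0.4569 0.2504 0.2107] tooly 9.4 tilt 0.22 j7 -0.43 w 0.698 f [-0.3 -0.  -0.3]
x6: 0.0036 0.0036 0.0241 0 0 -0.0047   step 0.025
```

Scaled: 0.03 m is 0.6, 0.0072 m is 0.144, -0.0094 rad is -0.003.

creep_tool --deltas '[0.7,0.144,0.144,0.2,0,0,-0.003,0.7,0.144,0.144,0.2,0,0,-0.003,0.7,0.144,0.144,0.4,0,0,-0.003,0.7,0,0,0.6,0,0,0,0.7,0,0,0.6,0,0,0,0.7,0,0,0.6,0,0,0,0.7,0,0,0.292,0,0,0,0.7,0,0,0,0,0,0,0.7,0,0,0,0,0,0]' --clamp_n 30

```text
time_s: 6.4
position: [0.4756, 0.2769, 0.066]
eef_rot: [1.998, 2.424, 0.005]
ft_force: [-0.4, 0.3, 0.1]
width: 0.698
grasp_force: 0.0
```

```bash
python3 -c "
from h import *
to(.475,.2755,.066,11,1)"
```

```text
t 6.4 pos [0.4756 0.2769 0.066 ] tooly 11.0 tilt 0.2 j7 -0.53 w 0.698 f [-0.4  0.3  0.1]
x1: -0.0013 -0.0009 -0.0000 0 0 0.0002   step 0.002
```

creep_tool --deltas '[0,-0.026,-0.018,0,0,0,0,0,0,0,0,0,0,0,0,0,0,0,0,0,0,0,0,0,0,0,0,0,0,0,0,0,0,0,0,0,0,0,0,0,0,0,0,0,0,0,0,0,0,0,0,0,0,0,0,0]' --clamp_n 30

```text
time_s: 7.2
position: [0.4753, 0.2751, 0.0663]
eef_rot: [1.998, 2.423, 0.006]
ft_force: [0.3, 0.3, 5.7]
width: 0.137
grasp_force: 34.6
```

creep_tool --deltas '[0,0,0,-0.2,0,0,0,0,0,0,-0.5,0,0,0,0,0,0,-0.5,0,0,0,0,0,0,-0.2,0,0,0,0,0,0,0,0,0,0,0,0,0,0,0,0,0]' --clamp_n 30

```text
time_s: 7.8
position: [0.4737, 0.2742, 0.1343]
eef_rot: [1.999, 2.424, 0.001]
ft_force: [0.1, -0.7, -2.7]
width: 0.137
grasp_force: 33.4
```

```bash
python3 -c "
from h import *
to(.505,.087,.136,9,6)"
```

```text
t 7.8 pos [0.4737 0.2742 0.1343] tooly 11.0 tilt 0.05 j7 -0.48 w 0.137 f [ 0.1 -0.7 -2.7]
x6: -0.0316 -0.0004 -0.0003 0 0 0.0058   step 0.032
```

Scaled: -0.0316 m is -0.632, -0.0158 m is -0.316, 0.0058 rad is 0.0018.

creep_tool --deltas '[0,-0.316,-0.004,0,0,0,0.0009,0,-0.632,-0.008,0,0,0,0.0018,0,-0.632,-0.008,0,0,0,0.0018,0,-0.632,-0.008,0,0,0,0.0018,0,-0.632,-0.008,0,0,0,0.0018,0,-0.632,-0.008,0,0,0,0.0018,0,-0.316,-0.004,0,0,0,0.0009,0,0,0,0,0,0,0,0,0,0,0,0,0,0,0,0,0,0,0,0,0]' --quiet true

```text
ok
```

```bash
python3 -c "
from h import *
to(.505,.087,.0675,9,4)"
```

```text
t 8.8 pos [0.5047 0.0893 0.1345] tooly 9.1 tilt 0.13 j7 -0.11 w 0.137 f [-0.8 -0.2 -2.1]
x4: -0.0006 -0.0000 0.0167 0 0 0.0005   step 0.017
```

Scaled: 0.02 m is 0.4, 0.015 m is 0.3.

creep_tool --deltas '[0,-0.024,0,0.3,0,0,0,0,-0.024,0,0.4,0,0,0,0,0,0,0.3,0,0,0,0,0,0,0.16,0,0,0,0,0,0,0.08,0,0,0,0,0,0,0.06,0,0,0,0,0,0,0.02,0,0,0,0,0,0,0.02,0,0,0,0,0,0,0,0,0,0,0,0,0,0,0,0,0]'

```text
time_s: 9.8
position: [0.5062, 0.0854, 0.0685]
eef_rot: [2.04, 2.388, 0.005]
ft_force: [0.2, -0.0, -1.5]
width: 0.139
grasp_force: 33.3
```

```bash
python3 -c "
from h import *
to(.505,.087,.0663,9,4)"
```

```text
t 9.8 pos [0.5062 0.0854 0.0685] tooly 9.0 tilt 0.18 j7 -0.14 w 0.139 f [ 0.2 -0.  -1.5]
x4: 0.0004 -0.0002 0.0006 0 0 -0.0000   step 0.001
```

Scaled: 0.001 m is 0.02.

creep_tool --deltas '[0,0,0,0.02,0,0,0,0,0,0,0.02,0,0,0,0,0,0,0,0,0,0,0.35,0,0,0,0,0,0,0.7,0,0,0,0,0,0,0.7,0,0,0,0,0,0,0.7,0,0,0,0,0,0,0.7,0,0,0,0,0,0]'

```text
time_s: 10.6
position: [0.506, 0.0855, 0.0662]
eef_rot: [2.04, 2.388, 0.004]
ft_force: [0.3, -0.6, -0.2]
width: 0.696
grasp_force: 0.0
```

creep_tool --deltas '[0.7,0,0,-0.4,0,0,0,0.7,0,0,-0.8,0,0,0,0.7,0,0,-1,0,0,0,0.7,0,0,-1,0,0,0,0.7,0,0,-0.4,0,0,0,0.7,0,0,0,0,0,0]'

```text
time_s: 11.2
position: [0.5077, 0.0857, 0.2504]
eef_rot: [2.036, 2.384, 0.012]
ft_force: [-0.1, 0.2, 0.1]
width: 0.7
grasp_force: 0.0
```

```bash
python3 -c "
from h import *
to(.555,-.16,.22,47,10)
to(.43,-.27,.22,90,10)"
```

```text
t 11.2 pos [0.5077 0.0857 0.2504] tooly 9.0 tilt 0.58 j7 -0.07 w 0.7 f [-0.1  0.2  0.1]
x10: -0.0246 -0.0067 0.0030 0 0 -0.0663   step 0.026
t 11.2 pos [0.5077 0.0857 0.2504] tooly 9.0 tilt 0.58 j7 -0.07 w 0.7 f [-0.1  0.2  0.1]
x10: -0.0211 -0.0335 0.0029 0 0 -0.1414   step 0.040
```

```bash
python3 -c "
from h import *
to(.50,-.27,.26,91,14)"
```

```text
t 11.2 pos [0.5077 0.0857 0.2504] tooly 9.0 tilt 0.58 j7 -0.07 w 0.7 f [-0.1  0.2  0.1]
x14: -0.0184 -0.0207 -0.0007 0 0 -0.1022   step 0.028
```

Scaled: -0.0207 m is -0.414, -0.0184 m is -0.368, -0.1022 rad is -0.0325.

creep_tool --deltas '[1,-0.368,-0.414,-0.014,0,0,-0.0325,1,-0.368,-0.414,-0.014,0,0,-0.0325,1,-0.368,-0.414,-0.014,0,0,-0.0325,1,-0.368,-0.414,-0.014,0,0,-0.0325,1,-0.368,-0.414,-0.014,0,0,-0.0325,1,-0.368,-0.414,-0.014,0,0,-0.0325,1,-0.368,-0.414,-0.014,0,0,-0.0325,1,-0.368,-0.414,-0.014,0,0,-0.0325,1,-0.368,-0.414,-0.014,0,0,-0.0325,1,-0.368,-0.414,-0.014,0,0,-0.0325]' --quiet true

```text
ok
```

creep_tool --deltas '[1,-0.368,-0.414,-0.014,0,0,-0.0325,1,-0.368,-0.414,-0.014,0,0,-0.0325,1,-0.368,-0.414,-0.014,0,0,-0.0325,1,-0.368,-0.414,-0.014,0,0,-0.0325,1,0,0,0,0,0,0,1,0,0,0,0,0,0,1,0,0,0,0,0,0]' --quiet true

```text
ok
```

```bash
python3 - <<'E'
from h import *
p=imaging.capture("wrist"); b=p
S=[(.578,-.285,.085),(.578,-.285,.022),(.578,-.285,.01),(.5403,-.1037,.123),(.5403,-.1037,.022),(.505,.087,.022)]
r=[rect(p,*s) for s in S]
save(np.vstack([np.hstack(r[:3]),np.hstack(r[3:])]),"opt2.png")
to(.575,-.29,.2,91,4)
E
```

```text
t 12.95 pos [ 0.497  -0.2692  0.2549] tooly 91.0 tilt 0.15 j7 2.04 w 1.0 f [ 0.4  0.3 -1. ]
x4: -0.0194 -0.0056 0.0137 0 0 0.0000   step 0.024
```

Expander is at (.5755,-.2915) with yaw 2°, filter foot at (.537,-.099) with yaw -16.5°, and the parked iris foot at (.506,.0845).

Scaled: -0.0194 m is -0.388, 0.0137 m is 0.274, -0.01 rad is -0.0032.

creep_tool --deltas '[1,-0.388,-0.112,0.274,0,0,0,1,-0.388,-0.112,0.274,0,0,-0.0032,1,-0.388,-0.112,0.274,0,0,-0.0032,1,-0.388,-0.112,0.274,0,0,0,1,0,0,0,0,0,0,1,0,0,0,0,0,0]' --quiet true

```text
ok
```

```bash
python3 -c "
from h import *
to(.5755,-.2915,.066,92,5)"
```

```text
t 13.55 pos [ 0.5752 -0.2899  0.2005] tooly 92.2 tilt 0.13 j7 2.03 w 1.001 f [ 1.1  0.  -0.3]
x5: -0.0000 -0.0004 0.0269 0 0 0.0006   step 0.027
```

Scaled: 0.03 m is 0.6, 0.02 m is 0.4.

creep_tool --deltas '[1,0,-0.016,0.4,0,0,0,1,0,-0.016,0.6,0,0,0,1,0,0,0.6,0,0,0,1,0,0,0.6,0,0,0,1,0,0,0.37,0,0,0,1,0,0,0.12,0,0,0,1,0,0,0,0,0,0,1,0,0,0,0,0,0]'

```text
time_s: 14.35
position: [0.5768, -0.2927, 0.0683]
eef_rot: [-0.058, 3.136, 0.0]
ft_force: [0.0, 0.6, 0.5]
width: 0.995
grasp_force: 0.0
```

creep_tool --deltas '[0,0,0,0,0,0,0,0,0,0,0,0,0,0,0,0,0,0,0,0,0,0,0,0,0,0,0,0,0,0,0,0,0,0,0,0,0,0,0,0,0,0,0,0,0,0,0,0,0]' --clamp_n 35

```text
time_s: 15.05
position: [0.5768, -0.292, 0.0675]
eef_rot: [-0.059, 3.137, 0.002]
ft_force: [-0.6, 2.2, 5.3]
width: 0.571
grasp_force: 35.9
```

```bash
python3 -c "
from h import *
to(.5755,-.2915,.066,92,5)"
```

```text
t 15.05 pos [ 0.5768 -0.292   0.0675] tooly 92.1 tilt 0.22 j7 2.03 w 0.571 f [-0.6  2.2  5.3]
x5: 0.0003 0.0001 0.0003 0 0 0.0005   step 0.000
```

Scaled: -0.03 m is -0.6, -0.01 m is -0.2.

creep_tool --deltas '[0,0,0,-0.2,0,0,0,0,0,0,-0.4,0,0,0,0,0,0,-0.6,0,0,0,0,0,0,-0.6,0,0,0,0,0,0,-0.6,0,0,0,0,0,0,-0.6,0,0,0,0,0,0,-0.24,0,0,0,0,0,0,0,0,0,0,0,0,0,0,0,0,0]'

```text
time_s: 15.95
position: [0.5748, -0.2922, 0.2263]
eef_rot: [0.058, -3.14, -0.004]
ft_force: [0.3, -0.3, -4.2]
width: 0.578
grasp_force: 37.5
```

```bash
python3 -c "
from h import *
to(.476,.281,.23,90,16)"
```

```text
t 15.95 pos [ 0.5748 -0.2922  0.2263] tooly 92.1 tilt 0.15 j7 2.03 w 0.578 f [ 0.3 -0.3 -4.2]
x16: 0.0055 0.0359 -0.0001 0 0 0.0023   step 0.036
```

Scaled: 0.0359 m is 0.718, 0.018 m is 0.36, 0.0023 rad is 0.0007.

creep_tool --deltas '[0,0.056,0.36,0,0,0,0.0007,0,0.11,0.718,0,0,0,0.0007,0,0.11,0.718,0,0,0,0.0007,0,0.11,0.718,0,0,0,0.0007,0,0.11,0.718,0,0,0,0.0007,0,0.11,0.718,0,0,0,0.0007,0,0.11,0.718,0,0,0,0.0007,0,0.11,0.718,0,0,0,0.0007,0,0.11,0.718,0,0,0,0.0007,0,0.11,0.718,0,0,0,0.0007]' --quiet true

```text
ok
```

creep_tool --deltas '[0,0.11,0.718,0,0,0,0.0007,0,0.11,0.718,0,0,0,0.0007,0,0.11,0.718,0,0,0,0.0007,0,0.11,0.718,0,0,0,0.0007,0,0.11,0.718,0,0,0,0.0007,0,0.11,0.718,0,0,0,0.0007,0,0.056,0.36,0,0,0,0,0,0,0,0,0,0,0,0,0,0,0,0,0,0,0,0,0,0,0,0,0]'

```text
time_s: 17.95
position: [0.4767, 0.2788, 0.2279]
eef_rot: [0.002, 3.141, -0.0]
ft_force: [0.3, -0.4, -3.7]
width: 0.572
grasp_force: 37.5
```

```bash
python3 -c "
from h import *
to(.476,.281,.0675,90,6)"
```

```text
t 17.95 pos [0.4767 0.2788 0.2279] tooly 89.9 tilt 0.04 j7 0.94 w 0.572 f [ 0.3 -0.4 -3.7]
x6: 0.0001 0.0004 0.0267 0 0 -0.0002   step 0.027
```

Scaled: 0.035 m is 0.7, 0.03 m is 0.6.

creep_tool --deltas '[0,0,0.024,0.4,0,0,0,0,0,0.02,0.7,0,0,0,0,0,0,0.7,0,0,0,0,0,0,0.6,0,0,0,0,0,0,0.4,0,0,0,0,0,0,0.2,0,0,0,0,0,0,0.12,0,0,0,0,0,0,0.02,0,0,0,0,0,0,0,0,0,0,0,0,0,0,0,0,0]'

```text
time_s: 18.95
position: [0.478, 0.2831, 0.0731]
eef_rot: [-0.0, 3.138, 0.004]
ft_force: [0.1, -0.1, -2.7]
width: 0.57
grasp_force: 37.6
```

```bash
python3 -c "
from h import *
to(.476,.281,.0675,90,1)"
```

```text
t 18.95 pos [0.478  0.2831 0.0731] tooly 90.0 tilt 0.27 j7 0.87 w 0.57 f [ 0.1 -0.1 -2.7]
x1: 0.0020 -0.0021 0.0056 0 0 0.0000   step 0.006
```

Scaled: -0.0021 m is -0.042, 0.002 m is 0.04.

creep_tool --deltas '[0,0.04,-0.042,0.04,0,0,0,0,0,0,0.02,0,0,0,0,0,0,0.02,0,0,0,0,0,0,0.02,0,0,0,0,0,0,0.01,0,0,0,0,0,0,0,0,0,0,0,0,0,0,0,0,0]'

```text
time_s: 19.65
position: [0.4757, 0.2807, 0.0675]
eef_rot: [-0.0, 3.138, 0.002]
ft_force: [-1.7, -1.6, 5.6]
width: 0.578
grasp_force: 38.4
```

```bash
python3 -c "
from h import *
to(.476,.281,.0675,90,1)"
```

```text
t 19.65 pos [0.4757 0.2807 0.0675] tooly 90.0 tilt 0.2 j7 0.87 w 0.578 f [-1.7 -1.6  5.6]
x1: -0.0003 0.0003 -0.0000 0 0 0.0002   step 0.000
```

Scaled: -0.05 m is -1, -0.04 m is -0.8.

creep_tool --deltas '[0.7,0,0,0,0,0,0,1,0,0,0,0,0,0,1,0,0,0,0,0,0,1,0,0,0,0,0,0,1,0,0,-0.4,0,0,0,1,0,0,-0.8,0,0,0,1,0,0,-1,0,0,0,1,0,0,-1,0,0,0,1,0,0,-0.4,0,0,0,1,0,0,0,0,0,0]'

```text
time_s: 20.65
position: [0.4766, 0.2817, 0.2507]
eef_rot: [-0.0, 3.132, 0.008]
ft_force: [-0.1, 0.7, 0.7]
width: 0.998
grasp_force: 0.0
```

Run:
```python
from h import *
p=imaging.capture("wrist")
save(np.hstack([rect(p,.4747,.281,z) for z in(.085,.022,.01)]),"exp.png")
to(.525,.06,.25,37,8)
```

```text
t 20.7 pos [0.4756 0.2809 0.248 ] tooly 90.0 tilt 0.34 j7 0.94 w 0.999 f [-0.1 -0.5 -0.9]
x8: -0.0171 -0.0238 -0.0003 0 0 0.1156   step 0.029
```

View pics/exp.png

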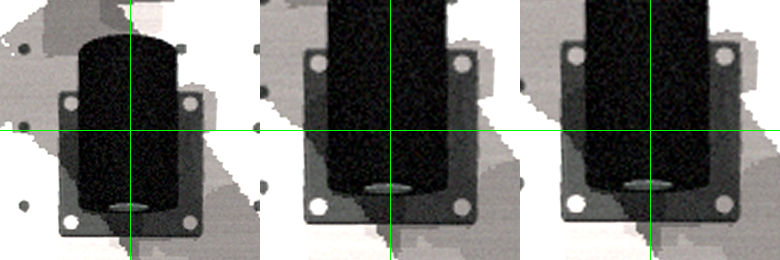

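Expander sits centred on the laser plate, at about (.474,.282) with yaw 0. Next, the filter holder.

Scaled: -0.0238 m is -0.476, -0.0171 m is -0.342, 0.1156 rad is 0.0368.

creep_tool --deltas '[0.7,-0.342,-0.476,0,0,0,0.0368,0.7,-0.342,-0.476,0,0,0,0.0368,0.7,-0.342,-0.476,0,0,0,0.0368,0.7,-0.342,-0.476,0,0,0,0.0368,0.7,-0.342,-0.476,0,0,0,0.0368,0.7,-0.342,-0.476,0,0,0,0.0368,0.7,-0.342,-0.476,0,0,0,0.0368,0.7,-0.342,-0.476,0,0,0,0.0368]' --quiet true

```text
ok
```

```bash
python3 -c "
from h import *
to(.536,-.099,.22,-16.5,9)"
```

```text
t 21.5 pos [0.523  0.0579 0.2437] tooly 36.7 tilt 0.12 j7 0.47 w 0.705 f [-0.4  0.   0.7]
x9: -0.0179 -0.0026 0.0026 0 0 0.1032   step 0.018
```

Scaled: -0.0179 m is -0.358, -0.0026 m is -0.052, 0.1032 rad is 0.0328.

creep_tool --deltas '[0.7,-0.358,-0.052,0.052,0,0,0.0328,0.7,-0.358,-0.052,0.052,0,0,0.0328,0.7,-0.358,-0.052,0.052,0,0,0.0328,0.7,-0.358,-0.052,0.052,0,0,0.0328,0.7,-0.358,-0.052,0.052,0,0,0.0328,0.7,-0.358,-0.052,0.052,0,0,0.0328,0.7,-0.358,-0.052,0.052,0,0,0.0328,0.7,-0.358,-0.052,0.052,0,0,0.0328,0.7,-0.358,-0.052,0.052,0,0,0.0328,0.7,0,0,0,0,0,0]' --quiet true

```text
ok
```

creep_tool --deltas '[0.7,0,0,0,0,0,0,0.7,0,0,0,0,0,0]' --quiet true

```text
ok
```

Run:
```python
from h import *
p=imaging.capture("wrist")
save(np.hstack([rect(p,.5403,-.1037,z) for z in(.123,.022,.01)]),"fil.png")
to(.536,-.099,.096,-16.5,5)
```

```text
t 22.75 pos [ 0.5382 -0.0954  0.2222] tooly -16.0 tilt 0.16 j7 -0.16 w 0.706 f [-0.1 -0.2  0.3]
x5: -0.0009 -0.0002 0.0252 0 0 0.0017   step 0.025
```

View pics/fil.png

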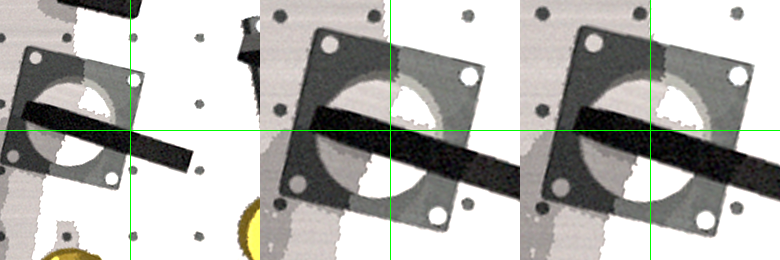

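Scaled: 0.03 m is 0.6, 0.025 m is 0.5, 0.0085 rad is 0.0027.

creep_tool --deltas '[0.7,-0.026,-0.016,0.3,0,0,0.0027,0.7,-0.024,-0.01,0.5,0,0,0,0.7,0,0,0.6,0,0,0,0.7,0,0,0.6,0,0,0,0.7,0,0,0.4,0,0,0,0.7,0,0,0.12,0,0,0,0.7,0,0,0,0,0,0,0.7,0,0,0,0,0,0]'

```text
time_s: 23.55
position: [0.537, -0.0987, 0.0974]
eef_rot: [2.519, 1.876, 0.006]
ft_force: [0.7, -0.5, 0.8]
width: 0.701
grasp_force: 0.0
```

creep_tool --deltas '[0,0,0,0,0,0,0,0,0,0,0,0,0,0,0,0,0,0,0,0,0,0,0,0,0,0,0,0,0,0,0,0,0,0,0,0,0,0,0,0,0,0,0,0,0,0,0,0,0,0,0,0,0,0,0,0]' --clamp_n 40

```text
time_s: 24.35
position: [0.5364, -0.0989, 0.0972]
eef_rot: [2.52, 1.875, 0.004]
ft_force: [-3.0, 1.0, 6.2]
width: 0.13
grasp_force: 41.5
```

```bash
python3 -c "
from h import *
to(.536,-.098,.096,-17,1)"
```

```text
t 24.35 pos [ 0.5364 -0.0989  0.0972] tooly -16.7 tilt 0.16 j7 -0.17 w 0.13 f [-3.   1.   6.2]
x1: 0.0008 -0.0007 0.0012 0 0 0.0056   step 0.002
```

Scaled: -0.03 m is -0.6, -0.02 m is -0.4.

creep_tool --deltas '[0,0,0,-0.2,0,0,0,0,0,0,-0.4,0,0,0,0,0,0,-0.6,0,0,0,0,0,0,-0.6,0,0,0,0,0,0,-0.6,0,0,0,0,0,0,-0.2,0,0,0,0,0,0,0,0,0,0,0,0,0,0,0,0,0]'

```text
time_s: 25.15
position: [0.5351, -0.0989, 0.2248]
eef_rot: [-2.519, -1.875, -0.001]
ft_force: [-0.2, 0.3, -3.0]
width: 0.129
grasp_force: 40.4
```

```bash
python3 -c "
from h import *
to(.578,-.285,.226,10.4,8)"
```

```text
t 25.15 pos [ 0.5351 -0.0989  0.2248] tooly -16.7 tilt 0.11 j7 -0.16 w 0.129 f [-0.2  0.3 -3. ]
x8: -0.0229 0.0074 -0.0002 0 0 -0.0591   step 0.024
```

The manual's scale: shifts go in shares of 50 mm and turns go in shares of 180 degrees. Converting my numbers, -0.0229 m is -0.458, 0.0074 m is 0.148, -0.0591 rad is -0.0188.

creep_tool --deltas '[0,-0.458,0.148,0,0,0,-0.0188,0,-0.458,0.148,0,0,0,-0.0188,0,-0.458,0.148,0,0,0,-0.0188,0,-0.458,0.148,0,0,0,-0.0188,0,-0.458,0.148,0,0,0,-0.0188,0,-0.458,0.148,0,0,0,-0.0188,0,-0.458,0.148,0,0,0,-0.0188,0,-0.458,0.148,0,0,0,-0.0188,0,0,0,0,0,0,0,0,0,0,0,0,0,0]' --quiet true

```text
ok
```

creep_tool --deltas '[0,0,0,0,0,0,0]' --quiet true

```text
ok
```

```bash
python3 -c "
from h import *
to(.578,-.285,.1,10.4,6)"
```

```text
t 26.25 pos [ 0.5787 -0.2833  0.2248] tooly 10.5 tilt 0.2 j7 0.6 w 0.129 f [-1.   0.6 -2.8]
x6: -0.0003 -0.0002 0.0208 0 0 0.0002   step 0.021
```

Scaled: 0.03 m is 0.6, 0.025 m is 0.5.

creep_tool --deltas '[0,-0.02,-0.012,0.3,0,0,0,0,-0.012,-0.012,0.6,0,0,0,0,0,0,0.6,0,0,0,0,0,0,0.5,0,0,0,0,0,0,0.3,0,0,0,0,0,0,0.12,0,0,0,0,0,0,0.02,0,0,0,0,0,0,0,0,0,0,0,0,0,0,0,0,0]'

```text
time_s: 27.15
position: [0.5795, -0.2869, 0.106]
eef_rot: [2.009, 2.411, 0.005]
ft_force: [-0.3, 0.4, -4.0]
width: 0.131
grasp_force: 40.4
```

```bash
python3 -c "
from h import *
to(.578,-.285,.0972,10.4,1)"
```

```text
t 27.15 pos [ 0.5795 -0.2869  0.106 ] tooly 10.4 tilt 0.26 j7 0.61 w 0.131 f [-0.3  0.4 -4. ]
x1: 0.0022 -0.0012 0.0088 0 0 0.0001   step 0.009
```

Scaled: 0.003 m is 0.06, 0.0022 m is 0.044.

creep_tool --deltas '[0,0.044,-0.024,0.06,0,0,0,0,0,0,0.04,0,0,0,0,0,0,0.03,0,0,0,0,0,0,0.02,0,0,0,0,0,0,0.02,0,0,0,0,0,0,0,0,0,0,0,0,0,0,0,0,0]'

```text
time_s: 27.85
position: [0.5774, -0.2848, 0.0974]
eef_rot: [2.01, 2.412, 0.004]
ft_force: [-1.8, 1.4, 5.5]
width: 0.129
grasp_force: 41.5
```

```bash
python3 -c "
from h import *
to(.578,-.285,.0972,10.4,1)"
```

```text
t 27.85 pos [ 0.5774 -0.2848  0.0974] tooly 10.4 tilt 0.19 j7 0.61 w 0.129 f [-1.8  1.4  5.5]
x1: -0.0003 0.0006 0.0002 0 0 0.0001   step 0.001
```

Scaled: -0.05 m is -1, -0.04 m is -0.8.

creep_tool --deltas '[0.35,0,0,0,0,0,0,0.7,0,0,0,0,0,0,0.7,0,0,0,0,0,0,0.7,0,0,0,0,0,0,0.7,0,0,-0.4,0,0,0,0.7,0,0,-0.8,0,0,0,0.7,0,0,-1,0,0,0,0.7,0,0,-0.6,0,0,0,0.7,0,0,0,0,0,0,0.7,0,0,0,0,0,0]'

```text
time_s: 28.85
position: [0.577, -0.2848, 0.2365]
eef_rot: [2.009, 2.412, 0.005]
ft_force: [-0.3, -0.2, -1.4]
width: 0.703
grasp_force: 0.0
```

Run:
```python
from h import *
p=imaging.capture("wrist")
save(np.hstack([rect(p,.578,-.285,z) for z in(.123,.022,.01)]),"fil2.png")
to(.506,.085,.23,9,10)
```

```text
t 28.9 pos [ 0.5763 -0.2844  0.2349] tooly 10.4 tilt 0.13 j7 0.61 w 0.698 f [ 0.  -0.1 -0.1]
x10: 0.0376 -0.0007 0.0006 0 0 0.0025   step 0.038
```

View pics/fil2.png

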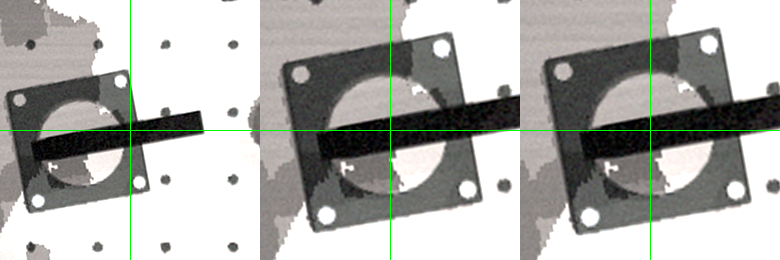

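Filter holder is centred and aligned on the camera plate. Next, the iris.

Scaled: 0.0376 m is 0.752, 0.02 m is 0.4, 0.0025 rad is 0.0008.

creep_tool --deltas '[0.7,0.4,0,0,0,0,0.0008,0.7,0.752,-0.014,0,0,0,0.0008,0.7,0.752,-0.014,0,0,0,0.0008,0.7,0.752,-0.014,0,0,0,0.0008,0.7,0.752,-0.014,0,0,0,0.0008,0.7,0.752,-0.014,0,0,0,0.0008,0.7,0.752,-0.014,0,0,0,0.0008,0.7,0.752,-0.014,0,0,0,0.0008,0.7,0.752,-0.014,0,0,0,0.0008,0.7,0.752,-0.014,0,0,0,0.0008]' --quiet true

```text
ok
```

creep_tool --deltas '[0.7,0.352,-0.014,0,0,0,0,0.7,0,0,0,0,0,0,0.7,0,0,0,0,0,0,0.7,0,0,0,0,0,0]' --quiet true

```text
ok
```

```bash
python3 -c "
from h import *
to(.506,.085,.066,9,6)"
```

```text
t 30.3 pos [0.5064 0.0828 0.2353] tooly 8.8 tilt 0.05 j7 -0.07 w 0.699 f [ 0.2  0.1 -0.2]
x6: 0.0003 -0.0000 0.0282 0 0 -0.0005   step 0.028
```

Scaled: 0.035 m is 0.7, 0.025 m is 0.5.

creep_tool --deltas '[0.7,0,0,0.4,0,0,0,0.7,0,0,0.7,0,0,0,0.7,0,0,0.7,0,0,0,0.7,0,0,0.7,0,0,0,0.7,0,0,0.5,0,0,0,0.7,0,0,0.28,0,0,0,0.7,0,0,0.08,0,0,0,0.7,0,0,0,0,0,0,0.7,0,0,0,0,0,0]'

```text
time_s: 31.2
position: [0.508, 0.0849, 0.0696]
eef_rot: [2.04, 2.386, 0.007]
ft_force: [-0.5, 0.7, -0.1]
width: 0.704
grasp_force: 0.0
```

```bash
python3 -c "
from h import *
to(.506,.085,.066,9,1)"
```

```text
t 31.2 pos [0.508  0.0849 0.0696] tooly 9.0 tilt 0.27 j7 -0.11 w 0.704 f [-0.5  0.7 -0.1]
x1: 0.0004 -0.0020 0.0036 0 0 -0.0008   step 0.004
```

Scaled: 0.003 m is 0.06, -0.002 m is -0.04.

creep_tool --deltas '[0.7,0.008,-0.04,0.06,0,0,0,0.7,0,0,0,0,0,0,0,0,0,0,0,0,0,0,0,0,0,0,0,0,0,0,0,0,0,0,0,0,0,0,0,0,0,0,0,0,0,0,0,0,0,0,0,0,0,0,0,0,0,0,0,0,0,0,0,0,0,0,0,0,0,0]' --clamp_n 30

```text
time_s: 32.2
position: [0.5048, 0.0851, 0.0652]
eef_rot: [2.04, 2.388, 0.004]
ft_force: [0.5, -0.2, -0.9]
width: 0.135
grasp_force: 32.9
```

creep_tool --deltas '[0,0,0,-0.2,0,0,0,0,0,0,-0.4,0,0,0,0,0,0,-0.6,0,0,0,0,0,0,-0.6,0,0,0,0,0,0,-0.4,0,0,0,0,0,0,0,0,0,0,0,0,0,0,0,0,0]'

```text
time_s: 32.9
position: [0.5042, 0.0848, 0.175]
eef_rot: [2.04, 2.388, 0.003]
ft_force: [-0.1, 0.6, -3.0]
width: 0.135
grasp_force: 32.7
```

```bash
python3 -c "
from h import *
to(.54,-.1035,.175,-13,6)"
```

```text
t 32.9 pos [0.5042 0.0848 0.175 ] tooly 9.0 tilt 0.13 j7 -0.08 w 0.135 f [-0.1  0.6 -3. ]
x6: -0.0316 0.0061 -0.0000 0 0 0.0639   step 0.032
```

Scaled: -0.0316 m is -0.632, 0.0061 m is 0.122, 0.0639 rad is 0.0203.

creep_tool --deltas '[0,-0.632,0.122,0,0,0,0.0203,0,-0.632,0.122,0,0,0,0.0203,0,-0.632,0.122,0,0,0,0.0203,0,-0.632,0.122,0,0,0,0.0203,0,-0.632,0.122,0,0,0,0.0203,0,-0.632,0.122,0,0,0,0.0203,0,0,0,0,0,0,0,0,0,0,0,0,0,0,0,0,0,0,0,0,0]' --quiet true

```text
ok
```

```bash
python3 -c "
from h import *
to(.54,-.1035,.0655,-13,6)"
```

```text
t 33.8 pos [ 0.5397 -0.1021  0.1737] tooly -12.9 tilt 0.16 j7 -0.09 w 0.133 f [-0.1  0.6 -2.9]
x6: -0.0003 0.0001 0.0180 0 0 0.0004   step 0.018
```

Scaled: 0.03 m is 0.6, 0.02 m is 0.4.

creep_tool --deltas '[0,0,0,0.3,0,0,0,0,0,0,0.6,0,0,0,0,0,0,0.6,0,0,0,0,0,0,0.4,0,0,0,0,0,0,0.14,0,0,0,0,0,0,0,0,0,0,0,0,0,0,0,0,0]'

```text
time_s: 34.5
position: [0.5413, -0.1032, 0.0737]
eef_rot: [2.457, 1.956, 0.006]
ft_force: [0.2, 0.0, -2.7]
width: 0.134
grasp_force: 32.7
```

```bash
python3 -c "
from h import *
to(.54,-.1035,.0655,-13,1)"
```

```text
t 34.5 pos [ 0.5413 -0.1032  0.0737] tooly -12.9 tilt 0.21 j7 -0.1 w 0.134 f [ 0.2  0.  -2.7]
x1: -0.0006 -0.0012 0.0082 0 0 0.0010   step 0.008
```

Scaled: 0.003 m is 0.06, 0.0015 m is 0.03.

creep_tool --deltas '[0,-0.012,-0.024,0.06,0,0,0,0,0,0,0.03,0,0,0,0,0,0,0.02,0,0,0,0,0,0,0.02,0,0,0,0,0,0,0.02,0,0,0,0,0,0,0,0,0,0,0,0,0,0,0,0,0]'

```text
time_s: 35.2
position: [0.5393, -0.1038, 0.0655]
eef_rot: [2.458, 1.956, 0.004]
ft_force: [0.4, -0.3, -2.6]
width: 0.131
grasp_force: 32.7
```

```bash
python3 -c "
from h import *
to(.54,-.1035,.0655,-13,1)"
```

```text
t 35.2 pos [ 0.5393 -0.1038  0.0655] tooly -13.0 tilt 0.14 j7 -0.1 w 0.131 f [ 0.4 -0.3 -2.6]
x1: 0.0005 0.0007 0.0000 0 0 0.0002   step 0.001
```

Force still shows the full weight hanging, so I ease down a bit more.

Scaled: 0.0006 m is 0.012, 0.0005 m is 0.01.

creep_tool --deltas '[0,0,0.012,0.01,0,0,0,0,0,0,0.01,0,0,0,0,0,0,0,0,0,0,0,0,0,0,0,0,0]'

```text
time_s: 35.6
position: [0.54, -0.104, 0.0651]
eef_rot: [2.458, 1.956, 0.004]
ft_force: [-1.7, 0.7, 4.0]
width: 0.135
grasp_force: 33.7
```

Contact. Release, lift and check.

Scaled: -0.05 m is -1, -0.04 m is -0.8.

creep_tool --deltas '[0.35,0,0,0,0,0,0,0.7,0,0,0,0,0,0,0.7,0,0,0,0,0,0,0.7,0,0,0,0,0,0,0.7,0,0,-0.4,0,0,0,0.7,0,0,-0.8,0,0,0,0.7,0,0,-1,0,0,0,0.7,0,0,-1,0,0,0,0.7,0,0,-0.2,0,0,0,0.7,0,0,0,0,0,0]'

```text
time_s: 36.6
position: [0.541, -0.1044, 0.2371]
eef_rot: [2.455, 1.953, 0.01]
ft_force: [0.3, 0.4, -1.4]
width: 0.7
grasp_force: 0.0
```

Run:
```python
from h import *
p=imaging.capture("wrist")
r=np.hstack([rect(p,.54,-.1036,z) for z in(.103,.022,.01)])
s=imaging.capture("scene")["image"]; s=cv2.convertScaleAbs(cv2.resize(s[130:330,150:470],(780,487))[:330],alpha=1.4)
save(np.vstack([r,s]),"end.png")
```

```text
(no output)
```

View pics/end.png

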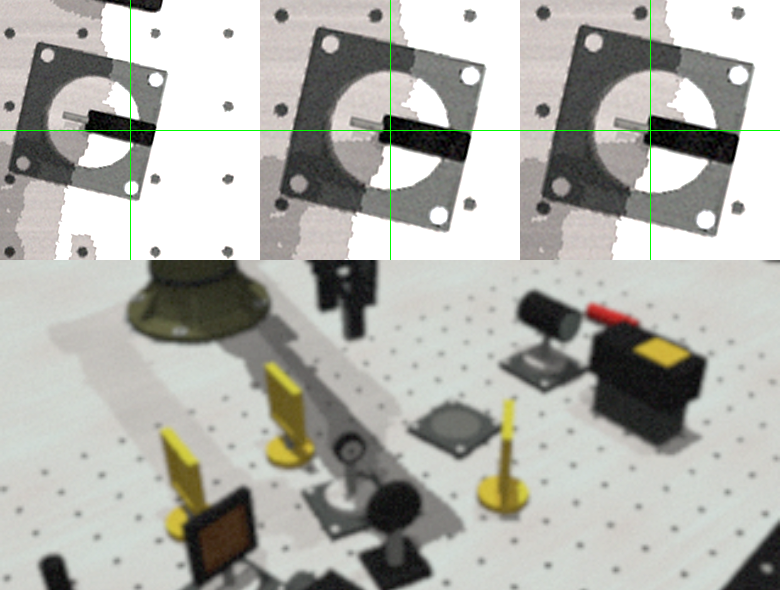

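The iris foot is centred on the detector plate (patch centre (390,131)) and aligned with it. All three optics stand upright and the bystanders have not moved.

```bash
python3 -c "
from workcell import bot
print(bot.sign_off())"
```

```text
the job is handed in; nothing more can be done
None
```

The job is handed in: the expander stands before the laser, the filter holder before the camera and the iris before the detector. In the last pictures each was upright, aligned, and centred on its plate to within about 1–2 mm, after about 37 s on the robot's clock.

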